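Index the swivel display tray to its next hole

ROBOT

A 7-joint arm with a two-finger parallel gripper is mounted at the origin on the work surface; the furniture and walls round the work are solid. World frame = base frame: x ahead of the robot, y to its left, z up, the work surface at z = 0. Lengths are in m, angles in degrees, forces in N, time in s.
With the tool pointing down it reaches from about 0.425 to 0.825 m from the base axis. Payload 3.6 kg.
Tool frame: the origin (TCP) lies at the very end of the fingers, on their centre line; the grasp point (between the pads) lies 19 mm behind it; y points along the fingers, x is the direction in which the jaws open and shut, and the axes are right-handed (so a half turn about y gives the same grasp; the last joint's range is limited). The gripper opens to 85 mm and grips with 20 to 120 N. Pads are 22 mm wide; open, the fingers measure 114 mm over their backs; the gripper's body (76 mm by 85 mm) begins 54 mm behind the grasp point. The pads swing forward as they close: fully open they stand 13 mm farther back than shut.
Start: joints at [75.086, 35.231, -0.722, 81.555, 0.464, 63.22, -2.315], TCP at [0.151, -0.632, 0.231] pointing down, gripper open.
Joint ranges: [-178.69, 178.69], [-17.37, 117.87], [-77.05, 75.6], [15.02, 138.74], [-78.02, 258.01], [0.78, 113.62], [-162.83, 162.83]. Speed limits (degrees/s): [159.86, 159.86, 180, 180, 180, 180, 180].

INTERFACE

Orientations are given as [roll, pitch, yaw] about the fixed x, y, z axes, in that order (R = Rz(yaw) Ry(pitch) Rx(roll)).
In Python, from bench import r gives the robot as it stands. The module is installed in compiled form; this text tells all that it offers.
- The arm moves only by the tool play_rows, never from a script. Its argument "rows" is text: rows parted by semicolons, each of 7 numbers parted by spaces: the shift along the tool's x, y, z in mm, then the turn, a rotation vector about the tool's x, y, z in rad, then the finger opening in mm, from 0 to 85.4. In form: dx dy dz ax ay az claw; .... A call has 1 to 12 rows; each row is the pose to reach, as a shift and turn from the pose measured when the call began, along the tool's axes at that moment; what a row does not reach only later rows make up. A row lasts 1/8 s, in which the tool goes at most 62.5 mm and 10.7 degrees, less where a joint would pass 70% of its speed; a pose out of reach is approached as far as the arm can. A call with a gripper value outside its range is refused whole. The fingers move at their own pace and stop on an object; "force" is the grip in N (left out, the last holds). Time passes only in rows, so rows that repeat a pose let the fingers close. It gives the time, the measured TCP pose, the force and the opening at its end, in the units of the state.
- r.read_state(): the state, without advancing time (a new reading comes with each control period).
- r.grab_frame(name): name is "side" or "top" or "wrist"; returns a dict with "image" (420x560x3 uint8, blue, green, red), "K" (3x3 intrinsics, pixels), "rvec" (rotation vector, rad) and "tvec" (3), from world to camera coordinates, as OpenCV has them. Camera axes: x right, y down, z forward; pixel columns grow to the right and rows downward; lengths in m; the calibration is good to about 2 mm. A picture is of the moment at which its call begins. There is no depth.
- r.finish_job(): hands the job in, once; it reports no verdict.
The state is a dict: "t": time; "q": joint angles; "qvel": joint speeds; "joint_efforts": joint torques, N m; "tool_pos": TCP position; "orientation": TCP orientation; "contact_force": force on the tool from outside, world axes, zero at the start; "torque": the same for the moment, N m; "finger_gap": finger opening in m.
Only numpy, scipy, OpenCV 4.12 (cv2) and the standard library are available. Lean on these libraries where they do the work, as an engineer would, in place of code of your own. Each camera call takes 0.05 s, during which the arm holds its last target.

TASK

Bring the swivel display tray round to its next index position: draw the spring index pin by its black knob, turn the tray anticlockwise (seen from above), and let the pin drop fully home into the very next hole it comes to; where exactly that hole sits is not known beforehand, so feel for it. Be gentle: never jam the pin hard against the rail or the sides of a hole, and leave the onion and the squash beside it where they lie. Finish with the hand off it and the tray locked.

Things in the scene. Friction and masses are not known exactly. Their poses are not given: they have to be found in the camera images.
- turntable (a joint): angle of the round plywood tray about its upright axis, rad, growing anticlockwise seen from above; 0 at the start, pin in the first hole; range -0.15 to 1.6. It turns stiffly (about 1 N at the knob) and stays where left. The next hole lies somewhere from 0.73 to 1.09 rad (its segment is adjustable and stands differently every time); an unwanted further hole comes 0.42 rad after it.
- index_pin (a joint): lift of the spring index pin, m: 0 = fully down, home in a hole; 0.012 to 0.013 = its tip rests on the rail or the segment; 0.019 = drawn up to its stop. A spring pushes it down with about 6 N when home and 11 N when fully drawn; let go, it springs down by itself.
- knob (a point): centre of the black round knob of the index pin, 28 mm across and 24 mm high, axis upright; 78 mm above the table when the pin is home. It rises with the pin and goes round with the tray. Below it are 4 mm of gap, then the 18 mm wide steel bush (top at 62 mm) on the flat steel index arm (32 mm wide, top at 44 mm).
- axis_top (a point): point on the upright axis of the tray, in the middle of the tray's floor, 44 mm above the table. The tray is 226 mm across, its rim is 62 mm and the fruit fixed in it up to 121 mm above the table. The pin stands 155 mm from this axis, outside the tray, on the index arm.
- pin_rod: the steel rod of the index pin, 10 mm thick with a round end, below the knob and through the arm. Origin: on the pin's axis, at table height when the pin is home; z up; the tip is 18 mm above the origin. It fits the 12 mm round holes with 1 mm of play all round and goes 12 mm deep, straight down.
- swivel_base: round dark steel foot, 282 mm across, 12 mm high, fixed to the table, with an arc rail under the pin's path (top 30 mm above the table). An aluminium segment (top 30.8 mm) saddles the rail from 0.44 rad before the next hole on; both are smooth, with no gap but the holes. Origin: on the tray's axis at table height; x points to the first hole.
- onion: a brown onion, 63 mm, loose on the table; origin under its middle
- squash: a butternut squash, 68 x 183 x 62 mm, lying loose on the table; origin under its middle

How it is judged (in metres and radians):
On the way, in this order (a step that is already met when the one before it is completed fails the run):
1. the pin is drawn clear of the first hole (value of joint index_pin above 0.011 m and value of joint turntable below 0.3 rad), for 0.1 s.
2. the tray is turned on with the pin out (value of joint index_pin above 0.009 m and value of joint turntable above 0.35 rad), for 0.1 s.
At the end, for the whole second after the job is handed in: The index pin is home (lifted less than 2 mm) in the next hole, the tray standing still between 0.70 and 1.118 rad from where it began (only the next hole lies there) (value of joint index_pin below 0.002 m and value of joint turntable between 0.7 and 1.118 rad and velocity of joint turntable between -0.02 and 0.02 rad/s); the robot touches nothing.
It fails at once if the pin is pressed against the rail, the segment or a hole's side with more than 25 N (contact force between pin_rod and anything else above 25 N).
It fails at once if the onion is moved more than 30 mm (distance of onion from where it was at the start of the episode above 0.03 m).
It fails at once if the squash is moved more than 30 mm (distance of squash from where it was at the start of the episode above 0.03 m).
It also fails if it takes over 61 s, if anything falls off the work surface, if the arm or the gripper's body presses on something with over 40 N, if the wrist force passes 120 N, or if a joint passes its speed limit or range.

## Working session

There is one attempt and no reset: what is moved stays moved. The work goes in short steps, Python scripts to look and compute and a tool call to move; the robot and the scene stay as the last step left them, time stands still between calls to the robot, and variables do not carry over. Pictures are saved under pics/ and viewed, and the job is handed in when it is done.

Besides the shell and the picture viewer there is one more tool, called after ">>>" as name(argument=value, ...), one argument or row to a line, values as JSON. play_rows: Moves the arm, as the interface text tells. Its arguments: {"type":"object","properties":{"rows":{"type":"string"},"force":{"type":"number"}},"required":["rows"]}

```bash
mkdir -p pics; ls; cat > h.py <<'E'
from bench import r
import cv2, numpy as np
def shot(name, fn):
    f=r.grab_frame(name); cv2.imwrite('pics/'+fn+'.png', f['image']); np.savez('pics/'+fn+'.npz',**f); return f
E
python3 - <<'E'
from h import *
for n in ['side','top','wrist']:
    f=shot(n,n+'0'); R=cv2.Rodrigues(f['rvec'])[0]; print(n,(-R.T@np.array(f['tvec']).ravel()).round(3), R[2].round(3), f['K'][0])
s=r.read_state(); print(s)
E
```

```text
pics
side [ 0.637 -0.829  0.778] [-0.167  0.704 -0.69 ] [540.43328624   0.         282.39964498]
top [ 0.311 -0.065  0.912] [ 0.17  -0.003 -0.985] [466.10665918   0.         280.55228198]
wrist [ 0.22  -0.615  0.372] [-0.276 -0.064 -0.959] [363.64105451   0.         278.81168299]
{'t': 0.15, 'q': array([75.08556074, 35.2760567 , -0.72456688, 81.62024928,  0.46416199,
       63.2192374 , -2.31446106]), 'qvel': array([ 0.09121349, -0.13140121, -0.06928517, -0.23578503,  0.00724051,
        0.03709531, -0.06364116]), 'joint_efforts': array([ 1.52584635e-03, -4.69658267e+01,  2.59975428e-01, -1.71250015e+01,
        1.00796594e-02,  7.13708796e-03,  4.44022419e-08]), 'tool_pos': array([ 0.15048762, -0.63173875,  0.23040935]), 'orientation': array([-90.00007117,   0.11269749, -76.59852689]), 'contact_force': array([0.01164555, 0.27245518, 0.56632162]), 'torque': array([ 0.00702634,  0.03134007, -0.0100588 ]), 'finger_gap': 0.08563786965747913}
```

View pics/side0.png

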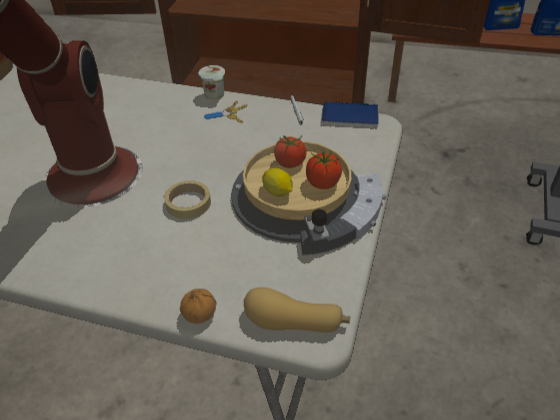

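View pics/top0.png

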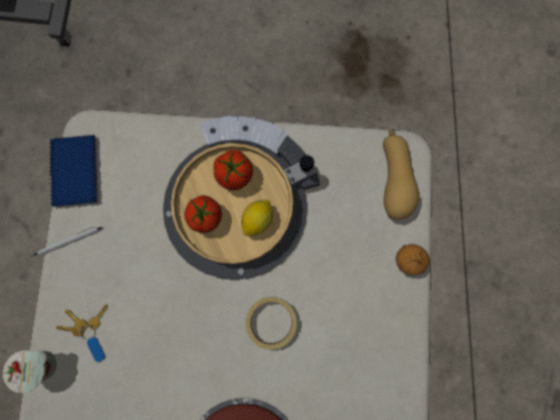

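View pics/wrist0.png

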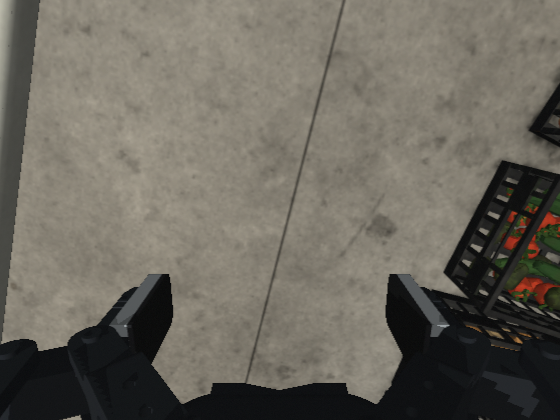

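```bash
python3 - <<'E'
from h import *
a=cv2.imread('pics/top0.png')[100:290,150:330]; cv2.imwrite('pics/top0z.png',cv2.resize(a,None,fx=3.1,fy=3.1,interpolation=cv2.INTER_CUBIC))
a=cv2.imread('pics/side0.png')[130:260,220:400]; cv2.imwrite('pics/side0z.png',cv2.resize(a,None,fx=4,fy=4,interpolation=cv2.INTER_CUBIC))
E
```

```text
(no output)
```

View pics/top0z.png

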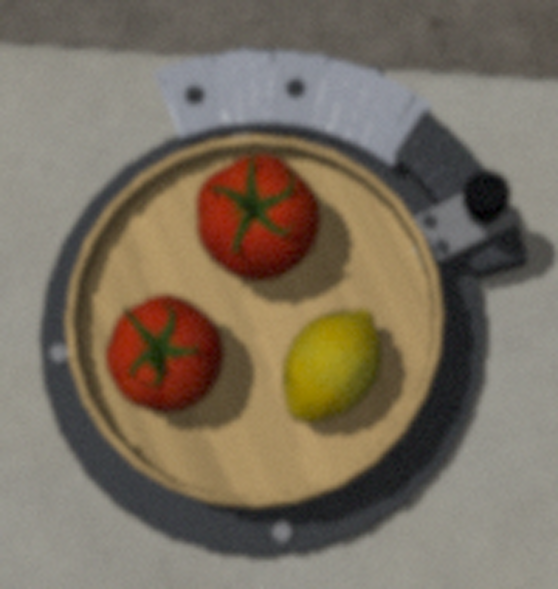

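View pics/side0z.png

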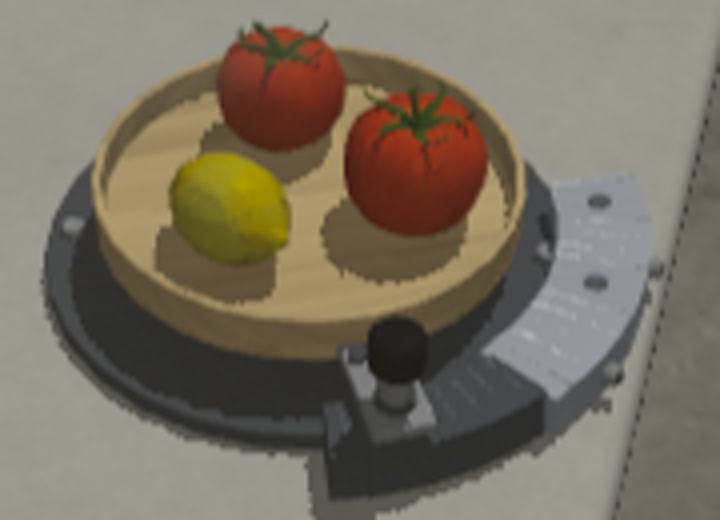

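```bash
cat >> h.py <<'E'
def cam(f):
    R=cv2.Rodrigues(np.array(f['rvec']))[0]; t=np.array(f['tvec']).ravel(); return np.array(f['K']),R,t
def ray(f,uv):
    K,R,t=cam(f); uv=np.atleast_2d(uv).astype(float)
    d=np.c_[uv,np.ones(len(uv))]@np.linalg.inv(K).T@R; return -R.T@t, d/np.linalg.norm(d,axis=1)[:,None]
def onz(f,uv,z):
    c,d=ray(f,uv); return c+d*((z-c[2])/d[:,2])[:,None]
def tri(fs,uvs):
    A=np.zeros((3,3));b=np.zeros(3);L=[]
    for f,uv in zip(fs,uvs):
        c,d=ray(f,uv);d=d[0];P=np.eye(3)-np.outer(d,d);A+=P;b+=P@c;L.append((c,P))
    x=np.linalg.solve(A,b); return x,[np.linalg.norm(P@(x-c)) for c,P in L]
def circ(p):
    A=np.c_[2*p[:,:2],np.ones(len(p))]; s=np.linalg.lstsq(A,(p[:,:2]**2).sum(1),rcond=None)[0]
    return s[:2],np.sqrt(s[2]+s[:2]@s[:2])
def load(n): return dict(np.load('pics/'+n+'.npz'))
def dark(f,box,thr):
    x0,y0,x1,y1=box; g=f['image'][y0:y1,x0:x1].max(2); m=(g<thr).astype(np.uint8)
    n,l,s,c=cv2.connectedComponentsWithStats(m); 
    return [(c[i]+[x0,y0],s[i]) for i in range(1,n) if s[i][4]>4]
E
python3 - <<'E'
from h import *
t=load('top0');s=load('side0')
print(t['image'][158:168,298:316].max(2)); 
for th in (40,25): 
  print('topknob',dark(t,(295,150,320,172),th)); print('sideknob',dark(s,(308,205,335,232),th))
for th in (80,100):print('holes top',dark(t,(205,122,252,135),th),'side',dark(s,(362,172,376,206),th))
# tray rim: wood mask
for n,f in(('top',t),('side',s)):
  h=cv2.cvtColor(f['image'],cv2.COLOR_BGR2HSV)
  m=((h[...,0]<28)&(h[...,0]>8)&(h[...,1]>90)&(h[...,2]>60)).astype(np.uint8)
  cs=cv2.findContours(m,0,1)[0]; 
  for c in cs:
    if cv2.contourArea(c)>2000:
      hu=cv2.convexHull(c)[:,0]; print(n,cv2.boundingRect(c)); p=onz(f,hu,0.062); print(circ(p), np.abs(np.linalg.norm(p[:,:2]-circ(p)[0],axis=1)-circ(p)[1]).max())
E
```

```text
[[ 58  56  46  35  25  14  19  25   7  21  18  19  19  32  58  93 126 139]
 [ 58  52  34  18  18  20  19  25  17  23  22  18  18  24  37  79 119 139]
 [ 59  47  36  23  23  22  23  21  24  18  23  16  17  21  30  64 103 133]
 [ 65  45  29  19  22  18  23  22  27  20  18  22  25  24  26  47  95 132]
 [ 79  60  31  25  22  23  13  17  26  20  20  26  20  22  26  48  89 129]
 [ 99  71  37  13  24  25  22  27  15  24  24  17  24  23  13  48  94 131]
 [104  78  33  21  17  18  22  20  23  24  24  21  21  18  27  51  96 129]
 [109  77  43  17  20  19  20  18  24  22  16  19  22  19  21  50  94 127]
 [110  88  57  24  16  20  22  14  20  15  24  21  15  12  22  46  78 103]
 [115 102  72  37  15  18  21  20  14  17  12  21   2  13  31  45  63  82]]
topknob [(array([306.11111111, 163.19298246]), array([  5,   6,  13,  16, 171], dtype=int32))]
sideknob [(array([318.97512438, 217.35323383]), array([  4,   5,  15,  16, 201], dtype=int32))]
topknob [(array([306.264, 163.712]), array([  6,   7,  12,  15, 125], dtype=int32))]
sideknob []
holes top [(array([244.8, 128. ]), array([38,  5,  4,  3, 10]
[... 400 characters left out ...]
7,  6,  3, 13], dtype=int32))]
top (171, 143, 123, 121)
(array([0.46627496, 0.02161551]), np.float64(0.11263350375197738)) 0.0018669326427317445
top (384, 130, 35, 90)
(array([ 0.5153889 , -0.26903931]), np.float64(0.07441524425741847)) 0.01971194650788753
side (244, 288, 105, 44)
(array([ 0.52956308, -0.30459335]), np.float64(0.0765012623118913)) 0.022333765560732695
side (243, 142, 108, 78)
(array([0.46904171, 0.00765008]), np.float64(0.11774185130900695)) 0.007892047265332908
side (183, 57, 171, 47)
(array([0.32106163, 0.41135664]), np.float64(0.2045224541415972)) 0.0924804064726846
side (168, 0, 192, 27)
(array([0.20359093, 0.872604  ]), np.float64(0.3032027241348723)) 0.1310139320710404
```

```bash
python3 - <<'E'
from h import *
t=load('top0');s=load('side0')
k,e=tri([t,s],[(306.4,162.9),(319,217.3)]);print('knob',k,e)
for a,b in (((245,128),(368.6,200.3)),((212.4,130.2),(369.2,180))): 
  print('hole',tri([t,s],[a,b]), onz(t,a,.0308),onz(s,b,.0308))
c=np.array([.4663,.0216]); v=k[:2]-c; print(np.linalg.norm(v),np.degrees(np.arctan2(v[1],v[0])))
for f in('top','s'):
  pass
for a in((245,128),(212.4,130.2)):
  h=onz(t,a,.0308)[0][:2]-c; print(np.linalg.norm(h),np.arctan2(h[1],h[0])-np.arctan2(v[1],v[0]))
for b in((368.6,200.3),(369.2,180)):
  h=onz(s,b,.0308)[0][:2]-c; print('s',np.linalg.norm(h),np.arctan2(h[1],h[0])-np.arctan2(v[1],v[0]))
# foot circle check by three knob/hole points
P=np.array([k[:2]]+[onz(t,a,.0308)[0][:2] for a in((245,128),(212.4,130.2))]);print(circ(P))
E
```

```text
knob [ 0.53672301 -0.11599765  0.07708245] [np.float64(3.7214752747995894e-05), np.float64(3.721475274792684e-05)]
hole (array([0.62083364, 0.00184581, 0.02911902]), [np.float64(5.134781662985373e-05), np.float64(5.13478166301614e-05)]) [[0.62029575 0.00173523 0.0308    ]] [[ 6.20824167e-01 -5.63455075e-05  3.08000000e-02]]
hole (array([0.6158566 , 0.06603351, 0.02934373]), [np.float64(0.00037859669503533585), np.float64(0.00037859669503517506)]) [[0.61573327 0.06595522 0.0308    ]] [[0.61556772 0.06401305 0.0308    ]]
0.1545720301171248 -62.89645711452099
0.1552716987883722 0.9694631363110486
0.15587715375241787 1.3862897753391064
s 0.15603434045256812 0.958508583339416
s 0.155176410936134 1.374594596755724
(array([0.46560074, 0.02301705]), np.float64(0.15615205242537128))
```

```bash
cat >> h.py <<'E'
from scipy.spatial.transform import Rotation as Ro
def shift(p,yaw):
    s=r.read_state(); R=Ro.from_euler('xyz',s['orientation'],degrees=True); Rt=Ro.from_euler('xyz',[-90,0,yaw],degrees=True)
    print('shift mm',(R.inv().apply(np.array(p)-s['tool_pos'])*1e3).round(1),'turn',(R.inv()*Rt).as_rotvec().round(3))
C=np.array([.4663,.0216])
def kp(th,r=.155):
    a=np.radians(-62.9)+th; return [C[0]+r*np.cos(a),C[1]+r*np.sin(a)],27.1+np.degrees(th)
E
python3 - <<'E'
from h import *
shift([.5367,-.116,.16],27.1)
n=12
E
```

```text
shift mm [-412.    71.2  495.2] turn [-2.00e-03 -1.81e+00 -1.00e-03]
```

>>> play_rows(
  rows="-34 0 41 0 -0.15 0 60; -69 0 83 0 -0.3 0 60; -103 0 124 0 -0.45 0 60; -137 5 165 0 -0.6 0 60; -172 10 206 0 -0.75 0 60; -206 20 248 0 -0.9 0 60; -240 30 289 0 -1.05 0 60; -275 40 330 0 -1.2 0 60; -309 50 371 0 -1.36 0 60; -343 60 413 0 -1.51 0 60; -378 66 454 0 -1.66 0 60; -412 71 495 0 -1.81 0 60",
  force=40,
)

```text
t: 1.65
tool_pos: [0.5372, -0.1149, 0.1597]
orientation: [-89.9, 0.0, 27.4]
contact_force: [0.2, -1.1, -0.2]
finger_gap: 0.06
```

>>> play_rows(
  rows="0 0 0 0 0 0 60",
)

```text
t: 1.78
tool_pos: [0.5393, -0.1092, 0.1596]
orientation: [-89.7, -0.2, 27.9]
contact_force: [0.7, -0.4, -0.7]
finger_gap: 0.0602
```

```bash
python3 - <<'E'
from h import *
shot('wrist','w1'); s=r.read_state(); print(s['t'],s['tool_pos'],s['orientation'],s['q'],s['contact_force'],s['finger_gap'])
shift([.5367,-.116,.16],27.1)
E
```

```text
1.825 [ 0.5377442  -0.11238391  0.15926508] [-8.97929442e+01 -7.67359650e-03  2.76098780e+01] [ 28.68306118  33.89023793 -29.62517917 102.83775953  21.18072556
  48.97752002  16.72533829] [ 0.04020641 -0.84934731 -0.23337106] 0.05968717923129617
shift mm [-2.6 -0.7 -2.7] turn [-0.004  0.009  0.   ]
```

View pics/w1.png

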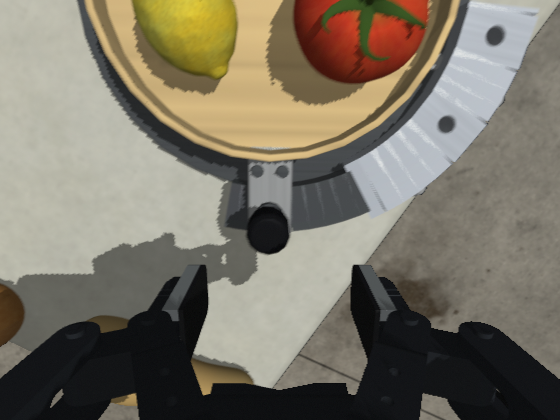

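```bash
python3 - <<'E'
from h import *
w=load('w1');t=load('top0');s=load('side0')
print([ (a.round(1),b) for a,b in dark(w,(240,195,300,260),30)])
k,e=tri([t,s,w],[(306.4,162.9),(319,217.3),(268.5,231)]);print(k,e)
hs=[]
for z,uv in((.078,(268.5,231)),(.0308,(447,124)),(.0308,(495,36))):
  p=onz(w,uv,z)[0];hs.append(p); v=p[:2]-C; print(p,np.linalg.norm(v),np.arctan2(v[1],v[0])+np.radians(62.9))
print(tri([t,w],[(245,128),(447,124)]))
shift([.5367,-.116,.06],27.1)
E
```

```text
[(array([267.4, 230.1]), array([   7,   12,   41,   47, 1486], dtype=int32))]
[ 0.53631341 -0.11696417  0.07829676] [np.float64(0.0010586261657193634), np.float64(0.0005650245893209503), np.float64(0.0011664621854439233)]
[ 0.5357336  -0.11807171  0.078     ] 0.1559782345769275 -0.011643289159595005
[6.19135726e-01 2.98195496e-04 3.08000000e-02] 0.1543130774780819 0.9593271084583314
[0.61416732 0.06368797 0.0308    ] 0.15374050583401774 1.3751121234074355
(array([0.62566008, 0.00293232, 0.01540375]), [np.float64(3.9917336426209954e-05), np.float64(3.9917336426125806e-05)])
shift mm [-2.6 99.3 -3.1] turn [-0.004  0.009  0.   ]
```

>>> play_rows(
  rows="-3 0 -3.5 0 0.009 0 60; -3 20 -3.5 0 0.009 0 60; -3 45 -3.5 0 0.009 0 60; -3 70 -3.5 0 0.009 0 60; -3 90 -3.5 0 0.009 0 60; -3 98 -3.5 0 0.009 0 60; -3 102 -3.5 0 0.009 0 60; -3 102 -3.5 0 0.009 0 60; -3 102 -3.5 0 0.009 0 60",
)

```text
t: 2.95
tool_pos: [0.5371, -0.1167, 0.058]
orientation: [-89.8, -0.1, 27.1]
contact_force: [-0.3, 0.1, -0.5]
finger_gap: 0.0597
```

```bash
python3 - <<'E'
from h import *
shot('wrist','w2');shot('side','s2'); s=r.read_state(); print(s['t'],s['tool_pos'],s['orientation'],s['contact_force'],s['finger_gap'])
shift([.5364,-.1168,.057],27.1)
E
```

```text
3.05 [ 0.53694066 -0.11661036  0.0578305 ] [-8.98357076e+01 -5.73567704e-02  2.70906610e+01] [ 0.08434326  0.05727765 -0.65491548] 0.06002562329460786
shift mm [-0.6  0.8  0.1] turn [-0.003 -0.     0.001]
```

View pics/w2.png

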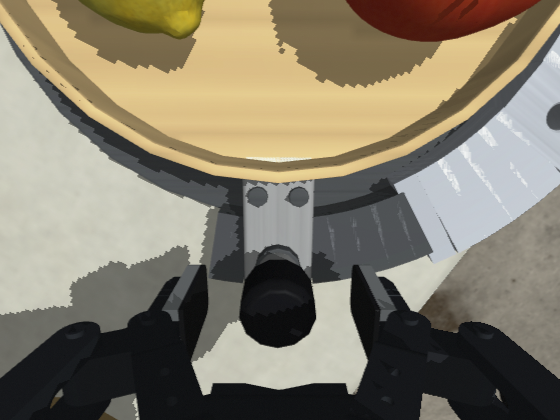

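View pics/s2.png

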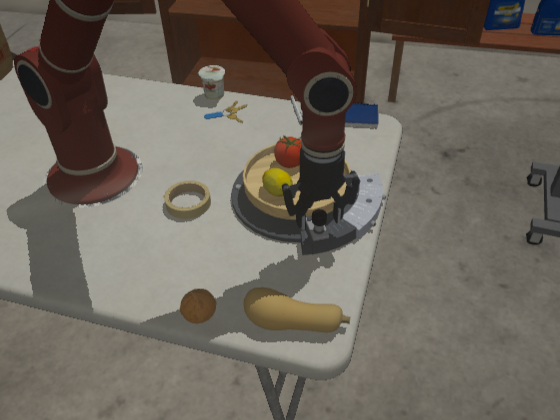

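>>> play_rows(
  rows="-0.6 0.8 0 0 0 0 50; -0.6 0.8 0 0 0 0 40; -0.6 0.8 0 0 0 0 34; -0.6 0.8 0 0 0 0 26; -0.6 0.8 0 0 0 0 22; -0.6 0.8 0 0 0 0 22",
  force=40,
)

```text
t: 3.8
tool_pos: [0.5365, -0.1168, 0.0572]
orientation: [-89.8, -0.1, 27.1]
contact_force: [-0.7, 1.1, 2.0]
finger_gap: 0.0259
```

>>> play_rows(
  rows="0 -4 0 0 0 0 20; 0 -8 0 0 0 0 20; 0 -12 0 0 0 0 20; 0 -16 0 0 0 0 20; 0 -16 0 0 0 0 20; 0 -16 0 0 0 0 20",
)

```text
t: 4.55
tool_pos: [0.536, -0.117, 0.0729]
orientation: [-89.8, -0.0, 27.1]
contact_force: [1.2, 1.0, -10.8]
finger_gap: 0.0266
```

```bash
python3 - <<'E'
from h import *
shot('side','s3');shot('wrist','w3'); s=r.read_state(); print(s['t'],s['tool_pos'],s['orientation'],s['contact_force'],s['finger_gap'])
a=cv2.imread('pics/s3.png')[130:260,220:400]; cv2.imwrite('pics/s3z.png',cv2.resize(a,None,fx=4,fy=4,interpolation=cv2.INTER_CUBIC))
E
```

```text
4.65 [ 0.53597653 -0.11705092  0.07287843] [-8.98201746e+01 -2.49489937e-03  2.70852368e+01] [ 0.53634261 -0.73078763 -9.87692554] 0.02645429523121881
```

View pics/s3z.png

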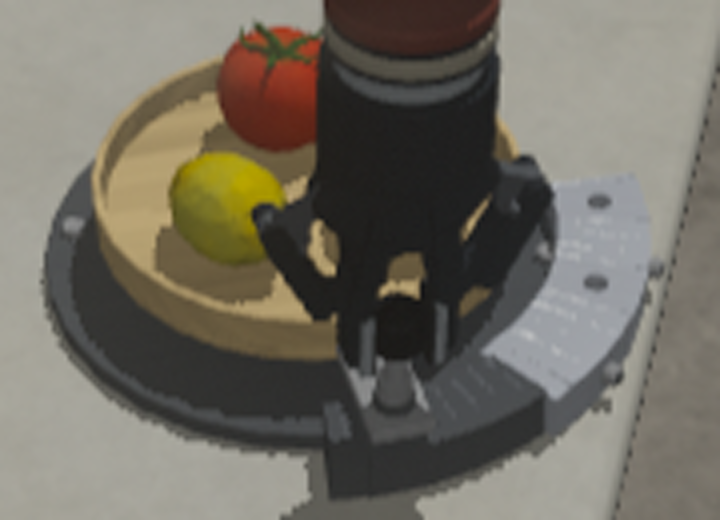

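View pics/w3.png

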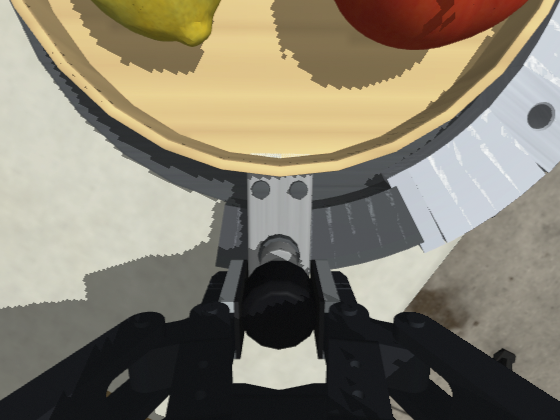

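```bash
cat >> h.py <<'E'
def arc(ths,dz=0,claw=20):
    s=r.read_state(); R=Ro.from_euler('xyz',s['orientation'],degrees=True); p=s['tool_pos']-[C[0],C[1],0]
    for th in ths:
        Z=Ro.from_rotvec([0,0,th]); d=R.inv().apply(Z.apply(p)-p+[0,0,dz])*1e3
        print(d.round(1),(R.inv()*Z*R).as_rotvec().round(3))
def ang():
    s=r.read_state(); v=s['tool_pos'][:2]-C; print('t',s['t'],'r',np.linalg.norm(v).round(4),'th',(np.arctan2(v[1],v[0])+np.radians(62.9)).round(4),'yaw th',np.radians(s['orientation'][2]-27.1).round(4),'z',s['tool_pos'][2].round(4),s['contact_force'].round(2),s['torque'].round(2),s['finger_gap'])
E
python3 - <<'E'
from h import *
ang(); arc([.04,.12,.2,.28,.36,.44,.52,.6,.68,.76,.84,.9])
E
```

```text
t 4.65 r 0.1552 th -0.0073 yaw th -0.0003 z 0.0729 [ 0.54 -0.73 -9.88] [-0.09 -0.24 -0.06] 0.02645429523121881
[6.2 0.  0.1] [ 0.   -0.04  0.  ]
[18.6  0.   1. ] [ 0.   -0.12  0.  ]
[30.8  0.   2.9] [ 0.    -0.2    0.001]
[42.9  0.   5.7] [ 0.    -0.28   0.001]
[54.7  0.   9.6] [ 0.    -0.36   0.001]
[66.2  0.  14.3] [ 0.    -0.44   0.001]
[77.2  0.1 20. ] [ 0.    -0.52   0.002]
[87.8  0.1 26.5] [ 0.    -0.6    0.002]
[97.8  0.1 33.8] [ 0.    -0.68   0.002]
[1.072e+02 1.000e-01 4.190e+01] [ 0.    -0.76   0.002]
[115.9   0.2  50.8] [ 0.    -0.84   0.003]
[122.    0.2  57.9] [ 0.    -0.9    0.003]
```

>>> play_rows(
  rows="3.1 0 0 0 -0.02 0 20; 9.3 0 0.3 0 -0.06 0 20; 18.6 0 1 0 -0.12 0 20; 27.8 0 2.3 0 -0.18 0 20; 36.9 0 4.2 0 -0.24 0 20; 45.8 0 6.6 0 -0.3 0 20; 54.7 0 9.6 0 -0.36 0 20; 63.3 0 13.1 0 -0.42 0 20; 71.8 0 17 0 -0.48 0 20; 78.5 0 20.7 0 -0.53 0 20; 83.8 0 24 0 -0.57 0 20; 87.8 0 26.5 0 -0.6 0 20",
)

```text
t: 6.15
tool_pos: [0.6025, -0.0535, 0.073]
orientation: [-89.9, -0.1, 61.6]
contact_force: [1.5, -1.3, -10.6]
finger_gap: 0.0265
```

>>> play_rows(
  rows="0 0 0 0 0 0 20",
)

```text
t: 6.28
tool_pos: [0.6028, -0.0528, 0.073]
orientation: [-89.9, -0.1, 61.6]
contact_force: [1.6, 0.0, -10.1]
finger_gap: 0.0264
```

```bash
python3 - <<'E'
from h import *
shot('wrist','w4'); ang(); arc([.03,.08,.13,.18,.22,.25,.27,.28,.29,.30])
E
```

```text
t 6.325 r 0.1555 th 0.5978 yaw th 0.6024 z 0.073 [  3.    -0.9  -10.68] [ 0.   -0.42 -0.03] 0.026555111772171167
[4.7 0.  0. ] [ 0.   -0.03  0.  ]
[12.4  0.   0.4] [ 0.   -0.08  0.  ]
[20.2  0.1  1.2] [ 0.   -0.13  0.  ]
[27.9  0.1  2.4] [ 0.   -0.18  0.  ]
[34.   0.1  3.6] [ 0.001 -0.22   0.   ]
[38.5  0.1  4.7] [ 0.001 -0.25   0.   ]
[41.5  0.1  5.4] [ 0.001 -0.27   0.   ]
[43.   0.1  5.9] [ 0.001 -0.28   0.   ]
[44.5  0.1  6.3] [ 0.001 -0.29   0.001]
[46.   0.1  6.7] [ 0.001 -0.3    0.001]
```

View pics/w4.png

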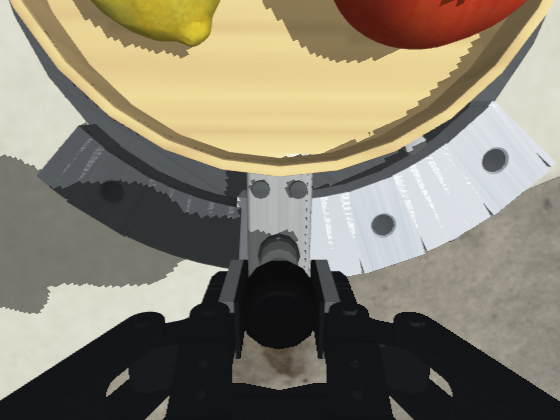

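```bash
python3 - <<'E'
from h import *
w=load('w4')
for b in((370,210,397,240),(482,145,508,172),(98,178,126,202)):
  g=[x for x in dark(w,b,110 if b[0]>300 else 45)]; print(g)
for uv in((383,225),(495,159.5),(112,191)):
  p=onz(w,uv,.0308)[0]; v=p[:2]-C; print(p,np.linalg.norm(v),np.arctan2(v[1],v[0])+np.radians(62.9))
E
```

```text
[(array([382.40882353, 224.34117647]), array([  2,   5,  22,  20, 340], dtype=int32))]
[(array([493.61845387, 159.78802993]), array([  1,   4,  23,  23, 401], dtype=int32))]
[(array([111.59047619, 191.17857143]), array([  1,   3,  25,  21, 420], dtype=int32))]
[0.61925754 0.00105811 0.0308    ] 0.154330747155738 0.964312867625836
[0.61416467 0.06525329 0.0308    ] 0.1541738296505676 1.3848820997273705
[ 0.53518262 -0.11532105  0.0308    ] 0.15327161847532825 -0.00687342314148176
```

>>> play_rows(
  rows="4.7 0 -0.2 0 -0.03 0 20; 12.4 0 0.2 0 -0.08 0 20; 20.2 0 1 0 -0.13 0 20; 27.9 0 2.2 0 -0.18 0 20; 35.5 0 3.7 0 -0.23 0 20; 41.5 0 5.2 0 -0.27 0 20; 46 0 6.5 0 -0.3 0 20; 49 0 7.4 0 -0.32 0 20; 50.4 0 7.9 0 -0.33 0 20; 50.4 0 7.9 0 -0.33 0 20",
)

```text
t: 7.58
tool_pos: [0.6198, -0.0046, 0.0732]
orientation: [-90.0, -0.2, 80.5]
contact_force: [2.0, -0.1, -11.3]
finger_gap: 0.026
```

```bash
python3 - <<'E'
from h import *
shot('wrist','w5');shot('side','s5'); ang()
a=cv2.imread('pics/s5.png')[110:250,250:430]; cv2.imwrite('pics/s5z.png',cv2.resize(a,None,fx=4,fy=4,interpolation=cv2.INTER_CUBIC))
E
```

```text
t 7.675 r 0.1557 th 0.9291 yaw th 0.9326 z 0.0732 [  1.37  -0.25 -11.22] [-0.01 -0.27 -0.03] 0.026521821906910947
```

View pics/w5.png

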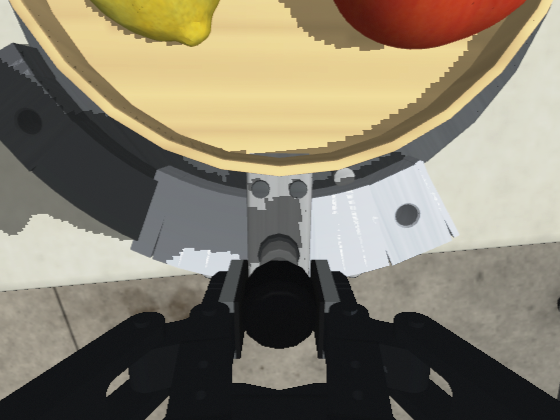

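View pics/s5z.png

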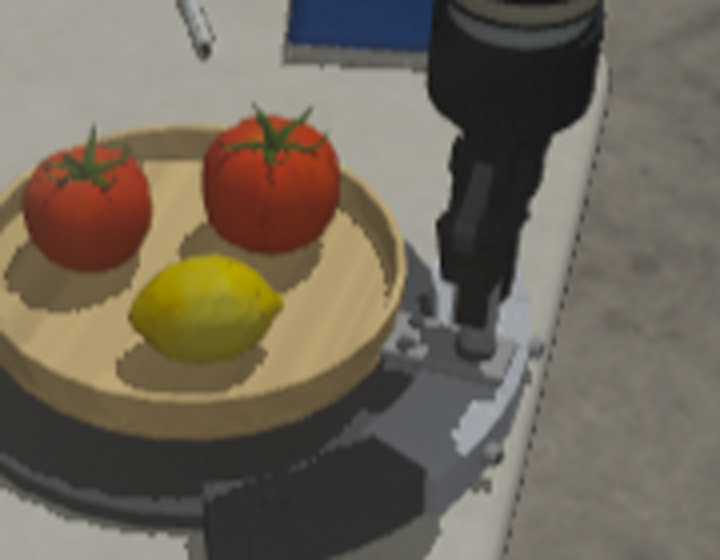

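>>> play_rows(
  rows="0 0.7 0 0 0 0 20; 0 1.4 0 0 0 0 20; 0 2 0 0 0 0 20; 0 2.5 0 0 0 0 20; 0 2.5 0 0 0 0 20",
)

```text
t: 8.3
tool_pos: [0.6198, -0.0045, 0.0708]
orientation: [-90.0, -0.2, 80.5]
contact_force: [1.6, 1.1, -9.5]
finger_gap: 0.0263
```

>>> play_rows(
  rows="0 0.3 0 0 0 0 20; 0 0.3 0 0 0 0 20",
)

```text
t: 8.55
tool_pos: [0.6198, -0.0046, 0.0705]
orientation: [-90.0, -0.2, 80.5]
contact_force: [1.5, -0.6, -10.0]
finger_gap: 0.0264
```

>>> play_rows(
  rows="0 0.3 0 0 0 0 20; 0 0.3 0 0 0 0 20",
)

```text
t: 8.8
tool_pos: [0.6198, -0.0045, 0.0702]
orientation: [-90.0, -0.2, 80.5]
contact_force: [0.5, 0.2, -9.7]
finger_gap: 0.0266
```

>>> play_rows(
  rows="0 0.3 0 0 0 0 20; 0 0.3 0 0 0 0 20",
)

```text
t: 9.05
tool_pos: [0.6198, -0.0045, 0.07]
orientation: [-90.0, -0.2, 80.5]
contact_force: [1.0, -0.5, -9.4]
finger_gap: 0.0266
```

>>> play_rows(
  rows="0 0.3 0 0 0 0 20; 0 0.3 0 0 0 0 20",
)

```text
t: 9.3
tool_pos: [0.6198, -0.0045, 0.0698]
orientation: [-90.0, -0.2, 80.5]
contact_force: [-0.2, 0.3, -7.4]
finger_gap: 0.0265
```

>>> play_rows(
  rows="0 0.4 0 0 0 0 20; 0 0.4 0 0 0 0 20",
)

```text
t: 9.55
tool_pos: [0.6199, -0.0045, 0.0697]
orientation: [-90.0, -0.2, 80.5]
contact_force: [-0.8, -0.0, -6.8]
finger_gap: 0.0263
```

>>> play_rows(
  rows="0 0.8 0 0 0 0 20; 0 0.8 0 0 0 0 20",
)

```text
t: 9.8
tool_pos: [0.6199, -0.0045, 0.0694]
orientation: [-90.0, -0.2, 80.5]
contact_force: [-0.9, -0.8, -3.1]
finger_gap: 0.0268
```

>>> play_rows(
  rows="0 1.2 0 0 0 0 20; 0 1.2 0 0 0 0 20",
)

```text
t: 10.05
tool_pos: [0.62, -0.0044, 0.0691]
orientation: [-90.0, -0.2, 80.5]
contact_force: [-3.0, -0.6, 3.0]
finger_gap: 0.0264
```

>>> play_rows(
  rows="0 0.6 0 0 0 0 27; 0 0.4 0 0 0 0 30; 0 0 0 0 0 0 32; 0 0 0 0 0 0 32",
)

```text
t: 10.55
tool_pos: [0.6206, -0.004, 0.0693]
orientation: [-90.1, -0.2, 80.5]
contact_force: [-0.3, -0.0, -0.5]
finger_gap: 0.032
```

```bash
python3 - <<'E'
from h import *
shot('wrist','w6'); ang()
E
```

```text
t 10.6 r 0.1563 th 0.9328 yaw th 0.9328 z 0.0692 [-1.11 -0.09 -0.05] [ 0.04  0.01 -0.03] 0.03213835276189904
```

View pics/w6.png

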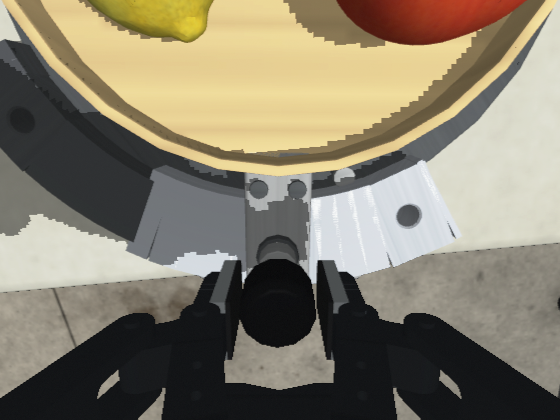

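>>> play_rows(
  rows="0.8 0 0 0 -0.005 0 32; 1.6 0 0 0 -0.01 0 32; 2.4 0 0 0 -0.015 0 32; 2.4 0 0 0 -0.015 0 32",
)

```text
t: 11.1
tool_pos: [0.6208, -0.0024, 0.0691]
orientation: [-90.1, -0.1, 81.4]
contact_force: [-0.2, -1.5, -0.1]
finger_gap: 0.032
```

>>> play_rows(
  rows="0.6 0 0 0 -0.004 0 32; 1.2 0 0 0 -0.008 0 32",
)

```text
t: 11.35
tool_pos: [0.6207, -0.0023, 0.069]
orientation: [-90.0, -0.0, 81.8]
contact_force: [-0.5, -3.3, 1.4]
finger_gap: 0.032
```

>>> play_rows(
  rows="0.6 0 0 0 -0.004 0 32; 1.2 0 0 0 -0.008 0 32",
)

```text
t: 11.6
tool_pos: [0.6206, -0.0021, 0.069]
orientation: [-90.0, 0.1, 82.3]
contact_force: [-0.8, -5.2, 1.2]
finger_gap: 0.0319
```

```bash
python3 - <<'E'
from h import *
shot('wrist','w7'); ang()
for n in('w6','w7'): print([(c.round(1),s) for c,s in dark(load(n),(243,262,314,375),34) if s[4]>300])
E
```

```text
t 11.65 r 0.1561 th 0.9476 yaw th 0.9628 z 0.0689 [-0.38 -3.82 -0.31] [-0.56  0.13 -0.03] 0.032252453100799244
[(array([277.6, 303.3]), array([   0,    0,   71,   85, 5164], dtype=int32))]
[(array([274.7, 303.9]), array([   0,    0,   68,   86, 5004], dtype=int32))]
```

View pics/w7.png

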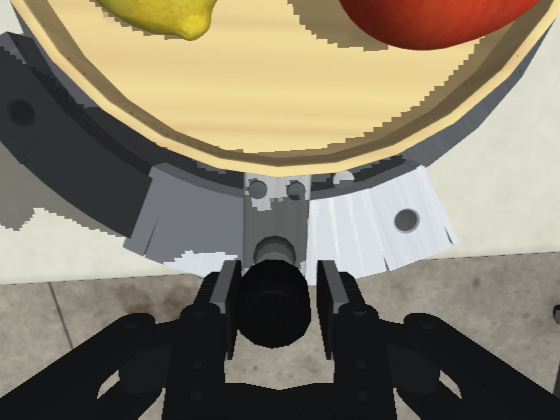

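>>> play_rows(
  rows="1 0 0 0 0 0 32; 1.6 0 0 0 0 0 32",
)

```text
t: 11.9
tool_pos: [0.6212, 0.0018, 0.0691]
orientation: [-90.1, -0.1, 82.3]
contact_force: [-0.4, -0.3, 0.0]
finger_gap: 0.0321
```

>>> play_rows(
  rows="1 0 0 0 0 0 32; 1.6 0 0 0 0 0 32",
)

```text
t: 12.15
tool_pos: [0.6216, 0.0039, 0.0692]
orientation: [-90.1, -0.2, 82.4]
contact_force: [0.5, -0.3, -0.3]
finger_gap: 0.0322
```

```bash
python3 - <<'E'
from h import *
shot('wrist','w8'); ang()
for n in('w6','w7','w8'): print([(c.round(1),s) for c,s in dark(load(n),(243,262,314,375),34) if s[4]>300], [c for c,s in dark(load(n),(385,200,420,235),110)])
E
```

```text
t 12.2 r 0.1563 th 0.9841 yaw th 0.9646 z 0.0692 [-0.62 -0.3   0.91] [-0.08 -0.02  0.02] 0.03187479504127317
[(array([277.6, 303.3]), array([   0,    0,   71,   85, 5164], dtype=int32))] [array([407.75274725, 215.08241758])]
[(array([274.7, 303.9]), array([   0,    0,   68,   86, 5004], dtype=int32))] [array([405.57734807, 219.81491713])]
[(array([274.4, 292.3]), array([   0,    0,   67,   66, 3838], dtype=int32))] [array([393.79538905, 219.1556196 ])]
```

View pics/w8.png

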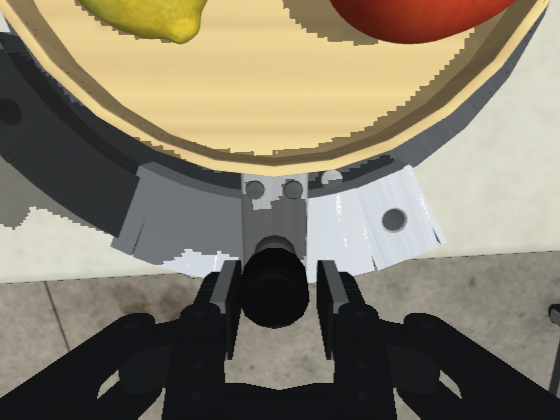

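>>> play_rows(
  rows="-1.5 0 0 0 0 0 36; -3 0 0 0 0 0 44; -3 0 0 0 0 0 54; -3 0 0 0 0 0 60; -3 0 0 0 0 0 60",
)

```text
t: 12.82
tool_pos: [0.6212, 0.001, 0.0692]
orientation: [-90.1, -0.2, 82.4]
contact_force: [-0.0, 0.8, -0.2]
finger_gap: 0.0603
```

>>> play_rows(
  rows="0 -8 0 0 0 0 60; 0 -20 0 0 0 0 60; 0 -40 0 0 0 0 60; 0 -60 0 0 0 0 60; 0 -80 0 0 0 0 60; 0 -100 0 0 0 0 60; 0 -120 0 0 0 0 60; 0 -130 0 0 0 0 60; 0 -130 0 0 0 0 60",
)

```text
t: 13.95
tool_pos: [0.6213, 0.0007, 0.2002]
orientation: [-90.2, -0.2, 82.4]
contact_force: [-0.9, -0.6, -0.8]
finger_gap: 0.0603
```

```bash
python3 - <<'E'
from h import *
shot('wrist','w9');shot('side','s9');shot('top','t9'); ang()
a=cv2.imread('pics/s9.png')[110:250,250:430]; cv2.imwrite('pics/s9z.png',cv2.resize(a,None,fx=4,fy=4,interpolation=cv2.INTER_CUBIC))
E
```

```text
t 14.1 r 0.1556 th 0.9605 yaw th 0.9647 z 0.1983 [0.04 0.35 0.33] [-0.08  0.01 -0.03] 0.059795777275798226
```

View pics/w9.png

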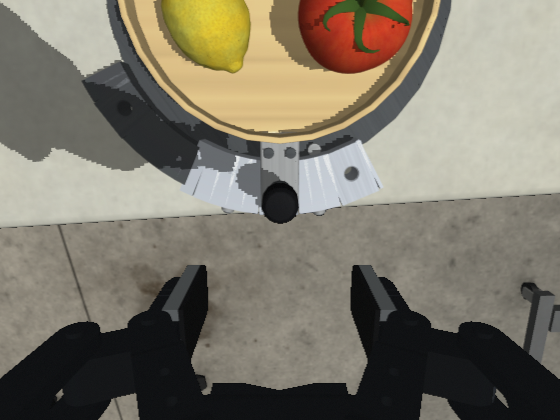

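View pics/s9z.png

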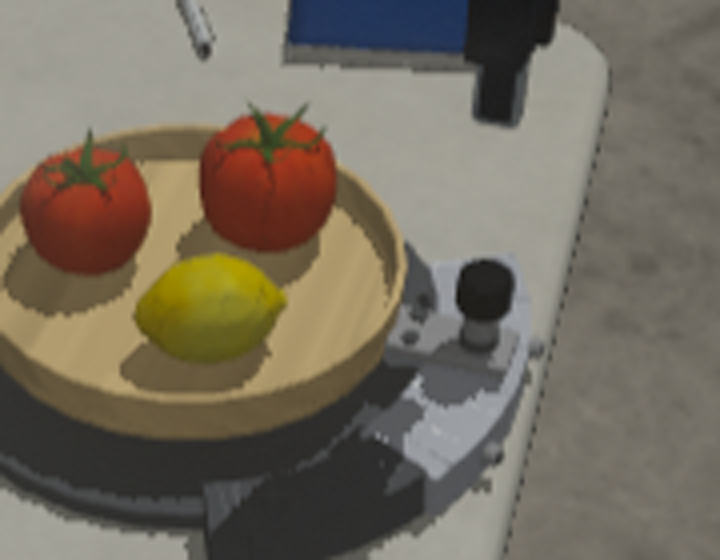

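```bash
python3 - <<'E'
from h import *
w=load('w9');s=load('s9')
print(dark(w,(255,178,305,228),32)); print(dark(s,(358,170,385,196),40))
a=[c for c,q in dark(w,(255,178,305,228),32) if q[4]>200][0]; b=[c for c,q in dark(s,(358,170,385,196),40) if q[4]>80][0]
k,e=tri([w,s],[a,b]); v=k[:2]-C; print(k,e,np.linalg.norm(v),np.arctan2(v[1],v[0])+np.radians(62.9))
for z in(.078,.090):
  for f,u in((w,a),(s,b)):
    p=onz(f,u,z)[0]; v=p[:2]-C; print(z,p,np.linalg.norm(v),np.arctan2(v[1],v[0])+np.radians(62.9))
o=load('side0')
for nm,box in(('onion',(175,285,222,328)),('squash',(235,280,355,340))):
  x0,y0,x1,y1=box; print(nm,'mean diff',np.abs(o['image'][y0:y1,x0:x1].astype(int)-s['image'][y0:y1,x0:x1]).mean())
E
```

```text
[(array([278.20744681, 202.52553191]), array([  7,   4,  36,  41, 940], dtype=int32))]
[(array([370.43396226, 182.35849057]), array([  6,   5,  14,  15, 159], dtype=int32))]
[6.19639644e-01 6.17586912e-04 7.79954889e-02] [np.float64(0.00040209183967802485), np.float64(0.000402091839678295)] 0.15476856266698585 0.9618204850120858
0.078 [6.19232910e-01 5.30927782e-04 7.80000000e-02] 0.15437739682480772 0.9609071314014203
0.078 [0.62001678 0.00081886 0.078     ] 0.1551151278991729 0.963435716537258
0.09 [0.61603066 0.00095174 0.09      ] 0.15114767646356206 0.9607737305642448
0.09 [ 0.62030252 -0.01342086  0.09      ] 0.1579342776017535 0.8742102360979078
onion mean diff 20.61685634174501
squash mean diff 16.284583333333334
```

View pics/s9.png

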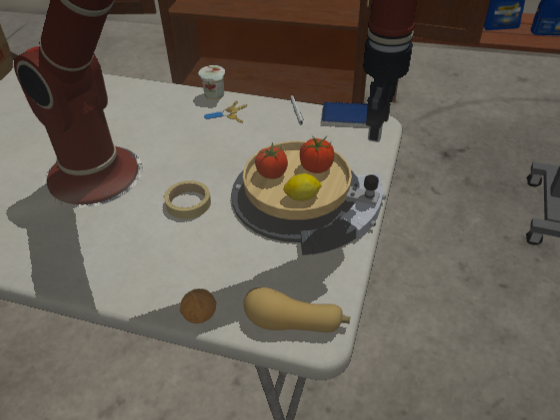

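The side view shows the onion still at (198,306) and the squash at about (295,312), the same as at the start. Only the arm's shadow differs. The knob is low on its bush, the hand is well clear, and the triangulated knob height is 78.0 mm, which means the pin is home.

```bash
python3 - <<'E'
from h import *
print(r.finish_job())
E
```

```text
the job is handed in; nothing more can be done
None
```

The tray is locked in its next hole, about 0.97 rad anticlockwise from the start. The job was handed in at about 14 s of the 61 s allowed.

**What I did:** I gripped the knob and drew the pin about 15.7 mm. I turned the tray to 0.03–0.04 rad short of the hole the cameras had shown and lowered the pin gently onto the segment. I then opened the jaws to leave a loose fit and nudged the knob along until the spring dropped the pin into the hole. Last, I opened the hand and raised it clear.

**Last checks:**
- **Pin home:** the knob's height measured 78.0 mm from the side and wrist views, which is the height with the pin fully down.
- **Tray angle:** it measured 0.962 rad by the pin's position. Counted from the first hole as seen by the wrist camera, it is about 0.97 rad. Both lie within 0.70–1.118.
- **Hand clear:** the tool's end was at 0.20 m height, and the wrist force was within its noise (under 1 N).
- **Onion and squash:** they lie in the same place by eye. A pixel difference over them came out high (about 16–21 levels), which I put down to the arm's shadow.

**Force on the pin:** the last nudge slipped about 4 mm at once instead of creeping. Before that, the highest sideways push I read was about 5 N. The highest downward load on the segment was about 13 N, counting the spring. I only read the force between moves, so I did not see the peak as the pin dropped.

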